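# Load the burnout tray with casting rings in order of size

### The job

Load the firing tray for the burnout furnace: stand the four filled casting rings on the tray's four round marks in order of size, the largest on the mark next to the red block and then each smaller one further along, with the smallest at the far end. Centre each ring on its mark, upright with its pouring hollow still on top, and set it down gently without dropping it, because the moulds crack.

Things in the scene. Friction and masses are not known exactly. Their poses are not given: they have to be found in the camera images.
- ring_xl_center (a point): largest of the four filled casting rings: a dark steel upright cylinder 62 mm in diameter and 56 mm high, solid to handle, with a cream plaster top face that shows a tan round pouring hollow. This point is its centre, half-way up (28 mm above its underside); its z axis is the ring's axis, up when the pouring hollow is on top. Standing loose on the bench
- ring_l_center (a point): second largest of the four filled casting rings: a dark steel upright cylinder 48 mm in diameter and 48 mm high, solid to handle, with a cream plaster top face that shows a tan round pouring hollow. This point is its centre, half-way up (24 mm above its underside); its z axis is the ring's axis, up when the pouring hollow is on top. Standing loose on the bench
- ring_m_center (a point): third largest of the four filled casting rings: a dark steel upright cylinder 36 mm in diameter and 41 mm high, solid to handle, with a cream plaster top face that shows a tan round pouring hollow. This point is its centre, half-way up (20.5 mm above its underside); its z axis is the ring's axis, up when the pouring hollow is on top. Standing loose on the bench
- ring_s_center (a point): smallest of the four filled casting rings: a dark steel upright cylinder 26 mm in diameter and 34 mm high, solid to handle, with a cream plaster top face that shows a tan round pouring hollow. This point is its centre, half-way up (17 mm above its underside); its z axis is the ring's axis, up when the pouring hollow is on top. Standing loose on the bench
- mark_a: one of four equal round marks in a straight row, 80 mm apart, in the order a, b, c, d, on the top of the fixed sand-coloured firing tray (100 x 420 mm, 8 mm thick, its top 8 mm above the bench): a flat dark circle line 68 mm in outer diameter with a dark dot at its centre. Nothing stands up. The origin is the mark's centre, at the level of the tray's top; its y axis runs along the row from d towards a, its x axis across the tray, z up
- mark_b: one of four equal round marks in a straight row, 80 mm apart, in the order a, b, c, d, on the top of the fixed sand-coloured firing tray (100 x 420 mm, 8 mm thick, its top 8 mm above the bench): a flat dark circle line 68 mm in outer diameter with a dark dot at its centre. Nothing stands up. The origin is the mark's centre, at the level of the tray's top; its y axis runs along the row from d towards a, its x axis across the tray, z up
- mark_c: one of four equal round marks in a straight row, 80 mm apart, in the order a, b, c, d, on the top of the fixed sand-coloured firing tray (100 x 420 mm, 8 mm thick, its top 8 mm above the bench): a flat dark circle line 68 mm in outer diameter with a dark dot at its centre. Nothing stands up. The origin is the mark's centre, at the level of the tray's top; its y axis runs along the row from d towards a, its x axis across the tray, z up
- mark_d: one of four equal round marks in a straight row, 80 mm apart, in the order a, b, c, d, on the top of the fixed sand-coloured firing tray (100 x 420 mm, 8 mm thick, its top 8 mm above the bench): a flat dark circle line 68 mm in outer diameter with a dark dot at its centre. Nothing stands up. The origin is the mark's centre, at the level of the tray's top; its y axis runs along the row from d towards a, its x axis across the tray, z up
- red_end: fixed red block, 80 mm across the tray, 20 mm along it and 30 mm high, on one end of the tray (a like block of dark grey steel is on the other end). It stands in line with the row, 68 mm from the centre of the end mark beside it: either mark_a or mark_d, drawn afresh each time. The origin is the centre of its underside, on the tray's top
Not all that is in view belongs to the job. Leave any blue look-alike of the part that bears ring_xl_center alone.

How it is judged:
By the outcome, as a careful person would: the job done as asked, in the order asked, and still so for the second after the job is handed in, with the robot touching nothing.
It also fails if it takes over 134 s, if anything falls off the work surface, if the arm or the gripper's body presses on something with over 40 N, if the wrist force passes 120 N, or if a joint passes its speed limit or range.

### The arm

A 7-joint arm with a two-finger parallel gripper is mounted at the origin on the work surface. World frame = base frame: x ahead of the robot, y to its left, z up, the work surface at z = 0. Lengths are in m, angles in rad, forces in N, time in s.
With the tool pointing down it reaches from about 0.425 to 0.925 m from the base axis. Payload 6.8 kg.
Tool frame: the origin (TCP) lies midway between the tips of the shut fingers; the grasp point (between the pads) lies 19 mm behind it; x points along the fingers, y is the direction in which the jaws open and shut, and the axes are right-handed (so a half turn about x gives the same grasp; the last joint's range is limited). The gripper opens to 85 mm and grips with 20 to 120 N. Pads are 22 mm wide; open, the fingers measure 114 mm over their backs; the gripper's body (76 mm by 85 mm) begins 54 mm behind the grasp point. The pads swing forward as they close: fully open they stand 13 mm farther back than shut.
Start: joints at [1.07, 0.477, 0.022, 1.555, -0.011, 1.109, -0.083], TCP at [0.258, -0.624, 0.231] pointing down, gripper open.
Joint ranges: [-2.96, 2.96], [-0.34, 2.1], [-1.41, 1.46], [0.24, 2.44], [-1.37, 4.51], [0.17, 1.92], [-2.96, 2.96]. Speed limits (rad/s): [2.39, 2.39, 3.14, 3.14, 3.14, 3.14, 3.14].

### API

Orientations are given as a rotation vector (axis times angle).
In Python, from bench import r, viewer, nets gives the robot as it stands.
- The arm moves only by the shell command python3 -m pendant 'ROWS' [FORCE]. ROWS is JSON, one flat list of numbers, 5 for each row, row after row: the finger opening in mm, from 0 to 85.4, then the shift along the tool's x, y, z in mm, then the turn about the tool's x in rad. A call has 1 to 20 rows; each row shifts and turns the commanded pose from where the row before left it, along the tool's axes as they then stand; what a row does not reach is not made up. A row lasts 1/8 s, in which the tool goes at most 62.5 mm and 10.7 degrees, less where a joint would pass 70% of its speed; a pose out of reach is approached as far as the arm can. A call with a gripper value outside its range is refused whole. The fingers move at their own pace and stop on an object; FORCE is the grip in N (left out, the last holds). Time passes only in rows, so rows that do not move let the fingers close. It gives the time, the measured TCP pose, the force and the opening at its end, in the units of the state.
- r.get_obs(): the state, without advancing time (a new reading comes with each control period).
- viewer.grab_frame(name): name is "scene" or "top" or "wrist"; returns (picture, depth): 384x512x3 uint8, red, green, blue; 384x512 float32, m along the optical axis (not along the pixel's ray), 0 where there is no reading.
- viewer.calibration(name): a dict with "mtx" (3x3 intrinsics, pixels), "world_to_cam" (4x4, takes a point from world to camera coordinates). Camera axes: x right, y up, looking along -z (the intrinsics and any distortion apply to the point x, -y, -z); pixel columns grow to the right and rows downward; lengths in m; the calibration is good to about 2 mm. A picture is of the moment at which its call begins: read the wrist's pose just before it. calibration takes no time and is no camera call; for the wrist camera it gives the pose at the moment of the call.
- r.hand_in(): hands the job in, once; it reports no verdict.
Trained networks look in the newest picture that a camera, given by its name, has taken for a name from the list of things; names that differ only in an ending like _2 or _b are one class to them, and where a whole thing is asked for, a point or a joint stands for the part that bears it (a point fixed in the world has none). Each returns a list of dicts, best first, with "score" (0 to 1); they miss things now and then, are a little off and sometimes report something else, mostly with a low value. They report only what shows in the picture. A call takes as long as a camera call. They do not tell look-alikes from the thing itself.
- nets.look_for(name, camera): "location" ([x, y, z] in m, in world coordinates, good to about 4 mm: the middle of the surface that is visible of it).
- nets.silhouettes(name, camera): "mask" (384x512 bool, what is visible of it).
The state is a dict: "clock": time; "joints": joint angles; "qvel": joint speeds; "tau": joint torques, N m; "tcp_pos": TCP position; "orientation": TCP orientation; "contact_force": force on the tool from outside, world axes, zero at the start; "moment": the same for the moment, N m; "grip_width": finger opening in m.
Only numpy, scipy, OpenCV 4.12 (cv2) and the standard library are available. Lean on these libraries where they do the work, as an engineer would, in place of code of your own. Each camera call takes 0.05 s, during which the arm holds its last target. There are 200 camera calls.

## Working session

There is one attempt and no reset: what is moved stays moved. The work goes in short steps, Python scripts to look and compute and a shell command to move; the robot and the scene stay as the last step left them, time stands still between calls to the robot, and variables do not carry over. Pictures are saved under pics/ and viewed, about 12 in all and at most 16, crops included, and the job is handed in when it is done.

```bash
mkdir -p pics; ls
python3 - <<'E'
from bench import r, viewer, nets
import cv2,numpy as np
o=r.get_obs()
for k in o: print(k,np.round(o[k],3))
ims=[]
for n in ("scene","top"):
    p,d=viewer.grab_frame(n); cv2.imwrite(f"pics/{n}0.png",p[:,:,::-1])
    for t in ("ring_xl_center","ring_l_center","ring_m_center","ring_s_center","mark_a","red_end"):
        print(n,t,[(np.round(q["location"],3).tolist(),round(q["score"],2)) for q in nets.look_for(t,n)])
    c=viewer.calibration(n); print(c["mtx"].tolist(),np.round(c["world_to_cam"],3).tolist(),c.keys())
E
```

```text
pics
clock 0.0
joints [ 1.07   0.478  0.022  1.556 -0.012  1.109 -0.083]
qvel [-0.     0.    -0.002  0.     0.001 -0.001  0.001]
tau [-1.0000e-03 -5.9645e+01  1.6080e+00 -2.8120e+01  1.3000e-02  1.0000e-02
 -0.0000e+00]
tcp_pos [ 0.258 -0.623  0.23 ]
orientation [ 2.006  0.401 -2.007]
contact_force [ 0.351 -0.005  0.72 ]
moment [0.005 0.02  0.034]
grip_width 0.085
scene ring_xl_center [([0.319, 0.268, 0.042], 0.93), ([0.449, 0.308, 0.043], 0.81), ([0.429, 0.417, 0.041], 0.63)]
scene ring_l_center [([0.447, -0.168, 0.033], 0.59)]
scene ring_m_center [([0.442, 0.166, 0.027], 0.51)]
scene ring_s_center [([0.474, -0.324, 0.023], 0.66)]
scene mark_a [([0.638, -0.099, 0.011], 0.8), ([0.624, 0.059, 0.009], 0.79), ([0.448, 0.307, 0.044], 0.74), ([0.632, -0.021, 0.01], 0.73), ([0.609, 0.137, 0.007], 0.62)]
scene red_end [([0.609, 0.203, 0.03], 0.57), ([0.631, -0.024, 0.012], 0.37), ([0.61, 0.137, 0.01], 0.17)]
[[359.6345908046216, 0.0, 253.0367932440417], [0.0, 359.6345908046216, 196.30996018006527], [0.0, 0.0, 1.0]] [[0.464, 0.886, 0.008, -0.271], [-0.525, 0.268, 0.808, 0.214], [0.713, -0.379, 0.589, -1.198], [0.0, 0.0, 0.0, 1.0]] dict_keys(['mtx', 'world_to_cam'])
top ring_xl_center [([0.425, 0.312, 0.064], 0.88), ([0.299, 0.271, 0.055], 0.83), ([0.412, 0.42, 0.058], 0.77)]
top ring_l_center [([0.426, -0.166, 0.051], 0.64)]
top ring_m_center [([0.423, 0.167, 0.038], 0.69)]
top ring_s_center []
top mark_a [([0.638, -0.104, 0.005], 0.75), ([0.628, -0.021, 0.01], 0.7), ([0.605, 0.135, 0.01], 0.67), ([0.615, 0.059, 0.011], 0.66)]
top red_end []
[[420.9586509794609, 0.0, 258.82612028648265], [0.0, 420.9586509794609, 190.38618737154817], [0.0, 0.0, 1.0]] [[-0.079, -0.997, -0.006, 0.062], [0.976, -0.078, 0.202, -0.484], [-0.202, 0.01, 0.979, -1.116], [0.0, 0.0, 0.0, 1.0]] dict_keys(['mtx', 'world_to_cam'])
```

View pics/scene0.png

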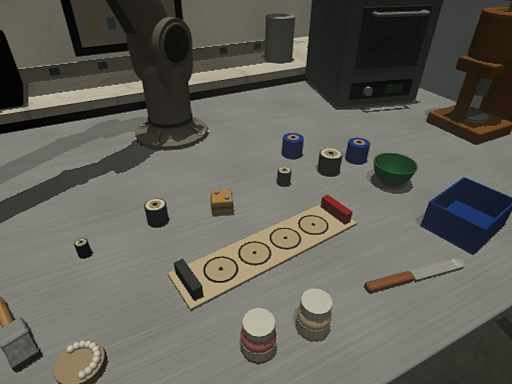

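View pics/top0.png

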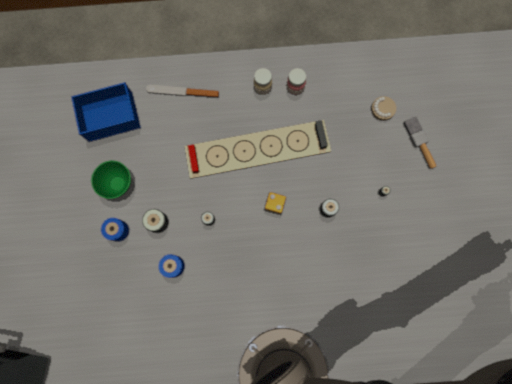

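The top view shows the dark rings XL at (154,220), M at (207,218), L at (330,208) and S at (385,190). The blue look-alikes are at (114,229) and (171,266). The red block is at (193,158), the +y end of the tray. Next I'll measure these more precisely.

```bash
cat > h.py <<'E'
from bench import r, viewer, nets
import cv2,numpy as np
from scipy.optimize import least_squares
from scipy.spatial.transform import Rotation as R
H=dict(xl=.056,l=.048,m=.041,s=.034); D=dict(xl=.062,l=.048,m=.036,s=.026)
def grab(n,save=None):
    c=viewer.calibration(n); p,d=viewer.grab_frame(n)
    if save: cv2.imwrite(f"pics/{save}.png",p[:,:,::-1])
    return c,p,d
def onplane(c,z):
    "world xy of each pixel's ray at height z"
    T=np.linalg.inv(c["world_to_cam"]); v,u=np.mgrid[:384,:512]
    K=c["mtx"]; ray=np.stack([(u-K[0,2])/K[0,0],-(v-K[1,2])/K[1,1],-np.ones(u.shape)],-1)@T[:3,:3].T
    return T[:3,3]+ray*((z-T[2,3])/ray[...,2])[...,None]
def ring(g,xy,k,z0=0.):
    "centre of a cream top face: bright blob near xy in the plane of the top"
    c,p,d=g; W=onplane(c,z0+H[k])[...,:2]
    near=np.linalg.norm(W-xy,axis=2)<D[k]/2+.012
    gr=cv2.cvtColor(p,cv2.COLOR_RGB2GRAY)
    lum=gr[near]; t,_=cv2.threshold(lum.reshape(-1,1),0,255,cv2.THRESH_OTSU)
    m=(near&(np.linalg.norm(W-xy,axis=2)<D[k]/2+.004)&(gr>t)).astype(np.uint8)
    n,lab,st,ce=cv2.connectedComponentsWithStats(m); i=1+np.argmax(st[1:,4])
    pts=W[lab==i].astype(np.float32)
    (x,y),rad=cv2.minEnclosingCircle(pts*1000)
    return np.round([x/1000,y/1000],4),round(rad,1),np.round(pts.mean(0),4)
def marks(g,red,grey,only=(0,1,2,3)):
    "row fit: mark i at p0+.08*i*u from the red end; dark pixels lie on r=33 mm"
    c,p,d=g; W=onplane(c,.008)[...,:2]; gr=cv2.cvtColor(p,cv2.COLOR_RGB2GRAY).astype(float)
    bg=cv2.medianBlur(gr.astype(np.uint8),31)
    x=np.r_[red,np.arctan2(*(np.array(grey)-red)[::-1])]
    cen=lambda x:[x[:2]+.08*i*np.array([np.cos(x[2]),np.sin(x[2])]) for i in only]
    for tol in (.008,.005,.004):
        sel=[W[(abs(np.linalg.norm(W-q,axis=2)-.033)<tol)&(gr<.75*bg)] for q in cen(x)]
        f=lambda x:np.concatenate([np.linalg.norm(s-q,axis=1)-x[3] for s,q in zip(sel,cen(x))])
        x=least_squares(f,np.r_[x[:3],.033],loss="soft_l1",f_scale=.001,x_scale=[.01,.01,.1,.01]).x
    return np.round(x,4),[len(s) for s in sel],np.round(cen(x),4)
E
python3 - <<'E'
from h import *
print(R.from_rotvec(r.get_obs()["orientation"]).as_matrix().round(3))
c=viewer.calibration("wrist"); print(np.round(np.linalg.inv(c["world_to_cam"]),3).tolist(),c["mtx"][0])
for n in("top","scene"):
    g=grab(n)
    for k,xy in dict(xl=(.44,.31),m=(.435,.167),l=(.44,-.167),s=(.474,-.324)).items():
        print(n,k,*ring(g,xy,k))
    print(marks(g,(.608,.136),(.637,-.101)))
E
```

```text
[[ 0.     0.383 -0.924]
 [-0.    -0.924 -0.383]
 [-1.     0.    -0.   ]]
[[0.382, 0.887, 0.258, 0.323], [-0.924, 0.367, 0.106, -0.596], [-0.001, -0.279, 0.96, 0.374], [0.0, 0.0, 0.0, 1.0]] [316.47558543   0.         255.9630604 ]
top xl [0.44 0.31] 34.9 [0.4412 0.3119]
top m [0.4351 0.1671] 21.9 [0.4355 0.1674]
top l [ 0.44  -0.167] 28.0 [ 0.4403 -0.1679]
top s [ 0.4741 -0.3238] 16.8 [ 0.4752 -0.3246]
(array([ 0.6092,  0.1364, -1.4559,  0.0319]), [70, 68, 67, 65], array([[ 0.6092,  0.1364],
       [ 0.6184,  0.0569],
       [ 0.6276, -0.0226],
       [ 0.6367, -0.1021]]))
scene xl [0.4398 0.3103] 34.7 [0.4335 0.3157]
scene m [0.4351 0.1674] 21.6 [0.4299 0.1711]
scene l [ 0.4386 -0.1655] 27.6 [ 0.4326 -0.1642]
scene s [ 0.474  -0.3238] 16.7 [ 0.4695 -0.3215]
(array([ 0.6106,  0.1385, -1.4566,  0.0319]), [127, 138, 163, 179], array([[ 0.6106,  0.1385],
       [ 0.6197,  0.059 ],
       [ 0.6288, -0.0205],
       [ 0.6379, -0.1   ]]))
```

```bash
python3 -m pendant '[85,0,0,0,-0.1846, 85,0,0,0,-0.1846, 85,0,0,0,-0.1846, 85,0,0,0,-0.1846, 85,0,0,0,-0.1846, 85,0,0,0,-0.1846, 85,0,0,0,-0.1846, 85,0,35,-38,0, 85,0,35,-38,0, 85,0,35,-38,0, 85,0,35,-38,0, 85,0,35,-38,0, 85,0,35,-38,0, 85,0,35,-38,0, 85,0,0,0,0, 85,0,0,0,0]' 60
cat >> h.py <<'E'
def ringd(g,xy,k,z0=0.):
    "centre of the top face from depth: points near the top height around xy"
    c,p,d=g; K=c["mtx"]; v,u=np.mgrid[:384,:512]
    P=np.stack([(u-K[0,2])/K[0,0]*d,-(v-K[1,2])/K[1,1]*d,-d,np.ones_like(d)],-1)@np.linalg.inv(c["world_to_cam"]).T
    m=(d>0)&(np.linalg.norm(P[...,:2]-xy,axis=2)<D[k]/2+.015)&(abs(P[...,2]-z0-H[k])<.006)
    q=P[m]; (x,y),rad=cv2.minEnclosingCircle((q[:,:2]*1000).astype(np.float32))
    return len(q),np.round([x/1000,y/1000],4),round(rad,1),np.round(np.median(q[:,:3],0),4)
def go(tx,ty,tz=None):
    "tool-frame shift in mm to bring the TCP to world (tx,ty[,tz]), and turn to align jaws across the tray"
    o=r.get_obs(); M=R.from_rotvec(o["orientation"]).as_matrix(); p=o["tcp_pos"]
    return np.round(1000*M.T@(np.array([tx,ty,p[2] if tz is None else tz])-p),1), p.round(4), round(o["clock"],2), "jaw ang",np.degrees(np.arctan2(M[1,1],M[0,1])).round(2), "tilt",M[:,0].round(4)
E
python3 - <<'E'
from h import *
gs={n:grab(n,n+"1") for n in("top","scene","wrist")}
for n in("top","scene"):
    for k,xy in dict(xl=(.43,.31),m=(.425,.167),l=(.43,-.167),s=(.474,-.324)).items():
        try: print(n,k,*ringd(gs[n],xy,k))
        except Exception as e: print(n,k,e)
try: print(ringd(gs["wrist"],(.474,-.324),"s"))
except Exception as e: print(e)
print(go(.472,-.324))
E
```

```text
clock: 2.8
tcp_pos: [0.4712, -0.3319, 0.2313]
orientation: [1.124, 1.261, -1.125]
contact_force: [-2.0, -0.9, 0.1]
grip_width: 0.0851
top xl 405 [0.4285 0.3173] 31.4 [0.4284 0.3162 0.0569]
top m 127 [0.4247 0.1721] 18.0 [0.4242 0.1716 0.0415]
top l 231 [ 0.4264 -0.168 ] 24.3 [ 0.4264 -0.1671  0.0487]
top s 70 [ 0.4635 -0.3301] 13.2 [ 0.4634 -0.3289  0.0351]
scene xl 229 [0.4334 0.3198] 32.3 [0.4359 0.316  0.0551]
scene m 94 [0.4285 0.174 ] 18.8 [0.4311 0.1726 0.04  ]
scene l 246 [ 0.4301 -0.1658] 24.2 [ 0.434  -0.1666  0.0472]
scene s 114 [ 0.4666 -0.3284] 13.1 [ 0.4698 -0.3285  0.0329]
(432, array([ 0.4637, -0.3296]), 12.9, array([ 0.4637, -0.329 ,  0.0349]))
(array([-0. ,  2.5, -8.7]), array([ 0.4704, -0.333 ,  0.2312]), 2.95, 'jaw ang', np.float64(6.39), 'tilt', array([-5.e-04, -5.e-04, -1.e+00]))
```

View pics/wrist1.png

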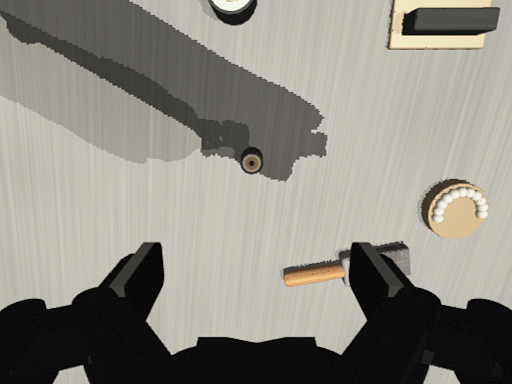

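The wrist view shows ring S at (251,162), with its centre at (0.4637, -0.3296). That agrees with the top camera to within 1 mm, so I'll grasp it now.

```bash
python3 -m pendant '[60,45,-6.3,-4.1,0, 60,45,0,0,0, 60,45,0,0,0, 60,40,0,0,0, 60,30,0,0,0, 60,12,0,0,0, 60,8,0,0,0, 60,0,0,0,0, 22,0,0,0,0, 22,0,0,0,0, 22,0,0,0,0, 22,0,0,0,0, 22,0,0,0,0, 22,0,0,0,0]' 50
python3 - <<'E'
from h import *
print(go(.4637,-.3296,.006))
g=grab("wrist","wrist2")
E
```

```text
clock: 4.7
tcp_pos: [0.4654, -0.3285, 0.0074]
orientation: [1.125, 1.259, -1.124]
contact_force: [-0.8, 0.7, 6.3]
grip_width: 0.0244
(array([ 1.4, -1.8,  0.9]), array([ 0.4654, -0.3285,  0.0074]), 4.7, 'jaw ang', np.float64(6.54), 'tilt', array([ 0.0012, -0.001 , -1.    ]))
```

View pics/wrist2.png

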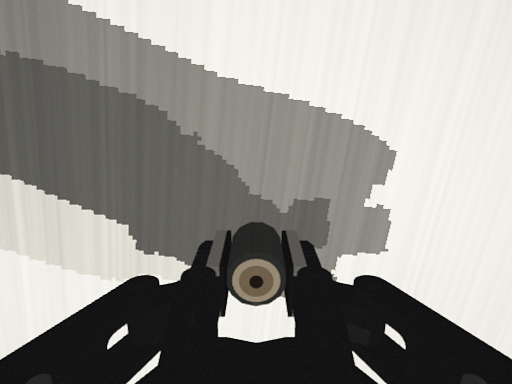

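Ring S is gripped between the pads, with its hollow visible at (256,282). I'll lift it and carry it towards mark d.

```bash
python3 -m pendant '[22,-8,0,0,0, 22,-30,0,0,0, 22,-45,0,0,0, 22,-45,0,0,0, 22,0,20,-20,0, 22,0,32,-35,0, 22,0,33,-35,0, 22,0,33,-35,0, 22,0,33,-35,0, 22,0,26,-27,0, 22,0,19,-20,0, 22,0,0,0,0, 22,0,0,0,0]'
python3 - <<'E'
from h import *
g=grab("wrist","wrist3"); o=r.get_obs(); p=o["tcp_pos"]
print(go(.637,-.101),o["grip_width"],o["contact_force"])
print(ringd(g,p[:2],"s",p[2]-.0074))
for n in (0,1): print(marks(g,(.61,.1375),(.6375,-.101),only=((1,2),(0,1,2))[n]))
print(marks(grab("top"),(.61,.1375),(.6375,-.101)))
E
```

```text
clock: 6.38
tcp_pos: [0.6353, -0.101, 0.1343]
orientation: [1.124, 1.261, -1.126]
contact_force: [0.6, -0.4, -1.4]
grip_width: 0.0246
(array([-0. ,  1.9, -0.4]), array([ 0.6351, -0.1016,  0.1343]), 6.42, 'jaw ang', np.float64(6.46), 'tilt', array([-8.e-04, -1.e-03, -1.e+00])) 0.024640191491842222 [ 0.77498555 -0.48208825 -0.73208856]
(3900, array([ 0.6338, -0.0939]), 25.9, array([ 0.6345, -0.0969,  0.1616]))
(array([ 0.6092,  0.1385, -1.4571,  0.0321]), [503, 1309], array([[ 0.6183,  0.059 ],
       [ 0.6273, -0.0205]]))
(array([ 0.6092,  0.1385, -1.4571,  0.0321]), [0, 503, 1309], array([[ 0.6092,  0.1385],
       [ 0.6183,  0.059 ],
       [ 0.6273, -0.0205]]))
(array([ 0.6093,  0.1361, -1.454 ,  0.032 ]), [52, 50, 63, 95], array([[ 0.6093,  0.1361],
       [ 0.6186,  0.0567],
       [ 0.6279, -0.0228],
       [ 0.6373, -0.1022]]))
```

View pics/wrist3.png

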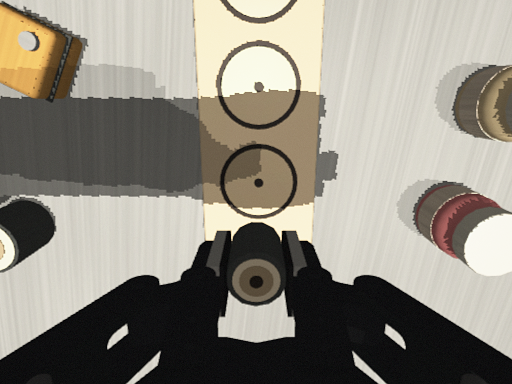

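Run:
```python
from h import *
g=grab("wrist"); p=r.get_obs()["tcp_pos"]
gr=cv2.cvtColor(g[1],cv2.COLOR_RGB2HSV)
W=onplane(g[0],p[2]-.0074+.034)[...,:2]
# pixels of tan/cream face: saturated-warm in the window
win=np.zeros((384,512),bool); win[250:310,215:300]=1
m=win&(gr[...,1]>40)&(gr[...,2]>50)
n,lab,st,ce=cv2.connectedComponentsWithStats(m.astype(np.uint8)); i=1+np.argmax(st[1:,4]); print(st[i],ce[i])
(x,y),rad=cv2.minEnclosingCircle((W[lab==i]*1000).astype(np.float32)); print(x,y,rad,W[282,256],p)
g0=grab("scene","scene3")
print(np.array([x,y])/1000-p[:2])
```

```text
[ 232  258   49   44 1558] [255.90885751 279.75609756]
634.748291015625 -103.21339416503906 10.361357688903809 [ 0.63496444 -0.10397867] [ 0.63524807 -0.10167737  0.13434058]
[-0.00049978 -0.00153602]
```

```bash
python3 -m pendant '[22,20,2.4,-2.1,0, 22,35,0,0,0, 22,30,0,0,0, 22,18,0,0,0, 22,8,0,0,0, 22,3,0,0,0, 22,0,0,0,0, 22,0,0,0,0]'
python3 - <<'E'
from h import *
print(go(.637,-.101,.0154),r.get_obs()["contact_force"])
E
```

```text
clock: 7.58
tcp_pos: [0.6387, -0.0978, 0.0213]
orientation: [1.125, 1.26, -1.124]
contact_force: [0.6, -0.7, -0.2]
grip_width: 0.0247
(array([ 5.9, -2.1,  3. ]), array([ 0.6387, -0.0978,  0.0213]), 7.58, 'jaw ang', np.float64(6.54), 'tilt', array([ 1.6e-03, -2.0e-04, -1.0e+00])) [ 0.58311895 -0.74047436 -0.21975169]
```

```bash
cat >> h.py <<'E'
def held(zc,win,sat=40):
    "held ring's top face centre (plane z=zc) in the wrist picture"
    g=grab("wrist"); hv=cv2.cvtColor(g[1],cv2.COLOR_RGB2HSV); W=onplane(g[0],zc)[...,:2]
    m=np.zeros((384,512),np.uint8); a,b,c,d=win; m[a:b,c:d]=((hv[...,1]>sat)&(hv[...,2]>50))[a:b,c:d]
    n,lab,st,ce=cv2.connectedComponentsWithStats(m); i=1+np.argmax(st[1:,4])
    (x,y),rad=cv2.minEnclosingCircle((W[lab==i]*1000).astype(np.float32)); return round(x,1),round(y,1),round(rad,1),ce[i].round(1)
E
python3 - <<'E'
from h import *
for i in range(4):
    o=r.get_obs(); print(o["tcp_pos"].round(4), o["joints"].round(4), held(o["tcp_pos"][2]-.0074+.034,(250,310,215,300)))
E
```

```text
[ 0.6387 -0.0978  0.0213] [ 0.3081  0.702  -0.3527  1.748   0.3339  0.7493 -0.1002] (638.3, -99.3, 10.3, array([255.8, 279.8]))
[ 0.6386 -0.0978  0.0212] [ 0.3081  0.7021 -0.3526  1.7482  0.3339  0.7492 -0.1002] (638.2, -99.3, 10.4, array([255.8, 279.8]))
[ 0.6385 -0.0978  0.0211] [ 0.3081  0.7022 -0.3526  1.7483  0.3339  0.7492 -0.1002] (638.1, -99.3, 10.4, array([255.8, 279.8]))
[ 0.6384 -0.0978  0.0209] [ 0.308   0.7024 -0.3526  1.7484  0.334   0.7492 -0.1002] (638.0, -99.3, 10.4, array([255.8, 279.8]))
```

```bash
python3 -m pendant '[22,1,-1.3,1,0, 22,1,0,0,0, 22,1,0,0,0, 22,1,0,0,0, 22,0.5,0,0,0, 22,0,0,0,0, 22,0,0,0,0]'
python3 - <<'E'
from h import *
o=r.get_obs(); print(o["tcp_pos"].round(4),o["contact_force"].round(1), held(.042,(250,310,215,300)))
g=grab("wrist","wrist4");print(marks(g,(.61,.1375),(.6375,-.101),only=(2,)))
E
```

```text
clock: 8.65
tcp_pos: [0.6369, -0.0989, 0.0158]
orientation: [1.125, 1.261, -1.125]
contact_force: [-0.7, -0.7, -0.2]
grip_width: 0.0248
[ 0.6369 -0.0989  0.0158] [-0.7 -0.7 -0.2] (636.5, -100.6, 10.4, array([255.8, 279.8]))
(array([ 0.6702,  0.1335, -1.8414,  0.0322]), [3875], array([[ 0.6274, -0.0206]]))
```

View pics/wrist4.png

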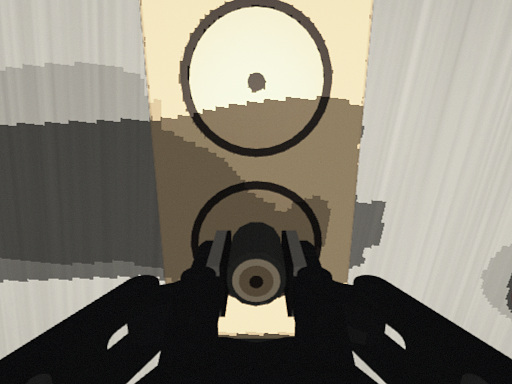

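The held ring S is at (256,280) and centred in mark d, 0.5 mm from its estimated centre. I'll lower until it touches, then release.

```bash
python3 -m pendant '[22,0.4,0,0,0, 22,0.4,0,0,0, 22,0.4,0,0,0, 22,0,0,0,0]'
```

```text
clock: 9.25
tcp_pos: [0.637, -0.0989, 0.0154]
orientation: [1.125, 1.261, -1.125]
contact_force: [-2.8, 0.3, 6.8]
grip_width: 0.0245
```

```bash
python3 -m pendant '[30,0,0,0,0, 36,0,0,0,0, 46,0,0,0,0, 46,0,0,0,0, 46,-10,0,0,0, 46,-30,0,0,0, 46,-45,0,0,0, 85,-45,0,0,0, 85,-5,-16,3,0, 85,0,-33,7,0, 85,0,-33,7,0, 85,0,-33,7,0, 85,0,-33,7,0, 85,0,-33,7,0, 85,0,-22,5,0, 85,0,-11,2,0, 85,0,0,0,0, 85,0,0,0,0]'
python3 - <<'E'
from h import *
t=grab("top"); print("S",ringd(t,(.637,-.1),"s",.008), marks(t,(.61,.1375),(.6375,-.101),only=(0,1,2)))
g=grab("wrist","wrist5"); q=ringd(g,(.427,-.168),"l"); print(q, go(*q[1],.010))
E
```

```text
clock: 11.5
tcp_pos: [0.4303, -0.1676, 0.1497]
orientation: [1.125, 1.261, -1.123]
contact_force: [-1.1, 0.0, -0.7]
grip_width: 0.0848
S (66, array([ 0.6357, -0.1011]), 13.8, array([ 0.635 , -0.1005,  0.0421])) (array([ 0.6092,  0.1365, -1.4553,  0.0319]), [65, 65, 62], array([[ 0.6092,  0.1365],
       [ 0.6184,  0.057 ],
       [ 0.6276, -0.0225]]))
(2675, array([ 0.4271, -0.1668]), 24.0, array([ 0.4269, -0.1653,  0.049 ])) (array([139.6,  -3.2,  -1. ]), array([ 0.4303, -0.1675,  0.1496]), 11.6, 'jaw ang', np.float64(6.6), 'tilt', array([ 6.e-04,  3.e-04, -1.e+00]))
```

```bash
python3 -m pendant '[80,30,-3.2,-1,0, 80,40,0,0,0, 80,35,0,0,0, 80,24,0,0,0, 80,11,0,0,0, 80,4,0,0,0, 80,0,0,0,0, 44,0,0,0,0, 44,0,0,0,0, 44,0,0,0,0, 44,0,0,0,0, 44,0,0,0,0]' 60
python3 - <<'E'
from h import *
o=r.get_obs(); p=o["tcp_pos"]; print(p.round(4),o["grip_width"],o["contact_force"].round(1)); grab("wrist","wrist6")
print(ringd(grab("top"),(.427,-.167),"l"))
E
```

```text
clock: 13.1
tcp_pos: [0.4269, -0.1676, 0.0066]
orientation: [1.125, 1.259, -1.124]
contact_force: [-0.6, 0.1, 7.7]
grip_width: 0.0468
[ 0.4269 -0.1676  0.0066] 0.04679988967300251 [-0.6  0.1  7.7]
(26, array([ 0.4108, -0.1512]), 19.1, array([ 0.4143, -0.15  ,  0.0489]))
```

View pics/wrist6.png

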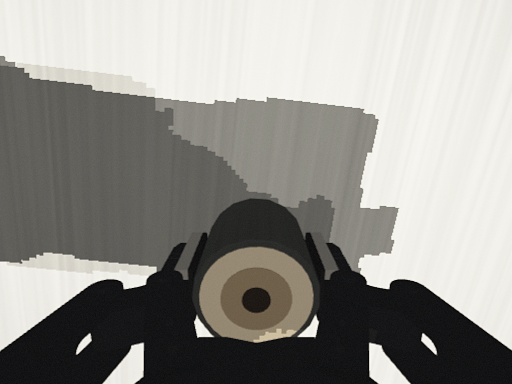

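Ring L is gripped, with its hollow at (256,299). I'll carry it to mark b.

```bash
cat >> h.py <<'E'
def pix(u,v,z): return onplane(viewer.calibration("wrist"),z)[v,u,:2].round(4)
E
python3 -c "
from h import *
print(pix(256,299,.048))"
python3 -m pendant '[44,-8,0,0,0, 44,-30,0,0,0, 44,-40,0,0,0, 44,-32,0,0,0, 44,0,16,-15,0, 44,0,32,-30,0, 44,0,35,-33,0, 44,0,35,-33,0, 44,0,35,-33,0, 44,0,32,-30,0, 44,0,21,-19,0, 44,0,10,-9,0, 44,0,0,0,0, 44,0,0,0,0, 44,0,0,0,0]'
python3 - <<'E'
from h import *
g=grab("wrist"); o=r.get_obs(); p=o["tcp_pos"]; print(p.round(4),o["grip_width"])
print(pix(256,299,p[2]-.0066+.048))
for n in ((0,),): print(marks(g,(.6092,.138),(.6364,-.1003),only=n))
E
```

```text
[ 0.4264 -0.1676]
clock: 15.08
tcp_pos: [0.6171, 0.0564, 0.1156]
orientation: [1.125, 1.26, -1.127]
contact_force: [0.1, 0.3, -1.2]
grip_width: 0.0469
[0.6172 0.0567 0.1156] 0.046598826101184224
[0.6168 0.0566]
(array([ 0.6092,  0.1384, 12.9551,  0.0321]), [1512], array([[0.6092, 0.1384]]))
```

```bash
python3 -m pendant '[44,20,1.2,-1.2,0, 44,32,0,0,0, 44,24,0,0,0, 44,12,0,0,0, 44,6,0,0,0, 44,2,0,0,0, 44,0,0,0,0, 44,0,0,0,0, 44,0,0,0,0]'
python3 - <<'E'
from h import *
g=grab("wrist"); print(go(.6187,.0586,.0146)); p=r.get_obs()["tcp_pos"]
print(pix(256,299,p[2]-.0066+.048),marks(g,(.6092,.138),(.6364,-.1003),only=(0,)))
E
```

```text
clock: 16.25
tcp_pos: [0.619, 0.0593, 0.0201]
orientation: [1.125, 1.26, -1.124]
contact_force: [-1.0, -0.4, -2.0]
grip_width: 0.0468
(array([ 5.4, -0.3,  0.7]), array([0.619 , 0.0593, 0.02  ]), 16.3, 'jaw ang', np.float64(6.54), 'tilt', array([ 7.e-04,  0.e+00, -1.e+00]))
[0.6185 0.0592] (array([ 0.6092,  0.1383, -1.4571,  0.0322]), [3721], array([[0.6092, 0.1383]]))
```

```bash
python3 -m pendant '[44,1.2,-0.3,0.6,0, 44,1.2,0,0,0, 44,1,0,0,0, 44,0.7,0,0,0, 44,0.5,0,0,0, 44,0.5,0,0,0, 44,0.4,0,0,0, 44,0,0,0,0, 44,0,0,0,0]'
```

```text
clock: 17.42
tcp_pos: [0.6185, 0.0587, 0.0147]
orientation: [1.125, 1.261, -1.125]
contact_force: [-2.3, -0.9, 5.4]
grip_width: 0.0471
```

```bash
python3 -m pendant '[52,0,0,0,0, 58,0,0,0,0, 68,0,0,0,0, 68,0,0,0,0, 68,-10,0,0,0, 68,-30,0,0,0, 68,-45,0,0,0, 85,-50,0,0,0, 85,0,-12,-20,0, 85,0,-23,-40,0, 85,0,-28,-49,0, 85,0,-28,-49,0, 85,0,-28,-49,0, 85,0,-20,-36,0, 85,0,-12,-21,0, 85,0,-8,-14,0, 85,0,0,0,0, 85,0,0,0,0]'
python3 - <<'E'
from h import *
t=grab("top"); print("L",ringd(t,(.618,.058),"l",.008),"S",ringd(t,(.637,-.1),"s",.008))
g=grab("wrist","wrist7"); q=ringd(g,(.4285,.317),"xl"); print(q, go(*q[1],.010))
E
```

```text
clock: 19.68
tcp_pos: [0.4296, 0.3155, 0.1489]
orientation: [1.125, 1.26, -1.126]
contact_force: [-0.4, 0.9, 0.0]
grip_width: 0.085
L (221, array([0.6168, 0.0583]), 24.0, array([0.6155, 0.0587, 0.0569])) S (66, array([ 0.635 , -0.1004]), 13.0, array([ 0.635 , -0.1001,  0.0427]))
(4785, array([0.4288, 0.3183]), 31.0, array([0.4287, 0.32  , 0.0571])) (array([138.9,  -0.6,  -3. ]), array([0.4297, 0.3155, 0.1489]), 19.77, 'jaw ang', np.float64(6.42), 'tilt', array([ 1.e-04, -7.e-04, -1.e+00]))
```

View pics/wrist7.png

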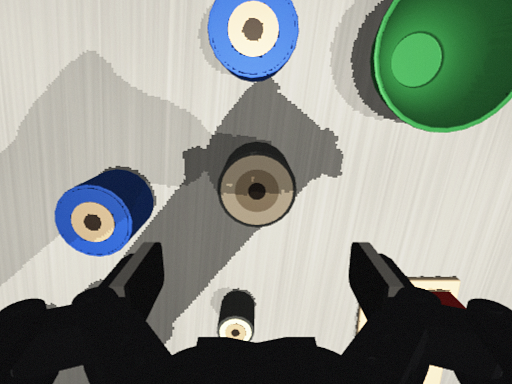

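The wrist view shows dark XL at (257,190), and the blue look-alikes at (95,215) and (253,28) are well clear. I'll grasp it.

```bash
python3 -m pendant '[85,30,-0.6,-2.5,0, 85,30,0,0,0, 85,30,0,0,0, 85,22,0,0,0, 85,15,0,0,0, 85,9,0,0,0, 85,5,0,0,0, 85,0,0,0,0, 58,0,0,0,0, 58,0,0,0,0, 58,0,0,0,0, 58,0,0,0,0, 58,0,0,0,0]' 80
python3 - <<'E'
from h import *
g=grab("wrist","wrist8"); o=r.get_obs(); p=o["tcp_pos"]; print(p.round(4),o["grip_width"],o["contact_force"].round(1))
for v in (300,305,310,315): print(v,pix(256,v,.056))
E
```

```text
clock: 21.4
tcp_pos: [0.4288, 0.3197, 0.0092]
orientation: [1.126, 1.26, -1.123]
contact_force: [0.6, -0.8, 6.4]
grip_width: 0.0605
[0.4288 0.3197 0.0092] 0.060540302819661516 [-0.1 -0.4  6.6]
300 [0.4279 0.3229]
305 [0.4281 0.3209]
310 [0.4284 0.3188]
315 [0.4286 0.3167]
```

View pics/wrist8.png

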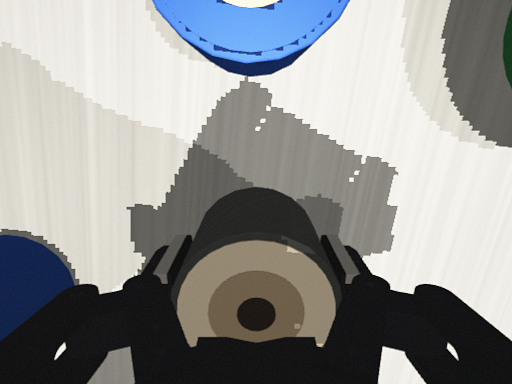

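```bash
python3 -m pendant '[58,-8,0,0,0, 58,-25,0,0,0, 58,-40,0,0,0, 58,-37,0,0,0, 58,0,12,15,0, 58,0,24,30,0, 58,0,27,34,0, 58,0,27,34,0, 58,0,27,34,0, 58,0,20,25,0, 58,0,14,17,0, 58,0,8,10,0, 58,0,0,0,0, 58,0,0,0,0, 58,0,0,0,0, 58,0,0,0,0]'
python3 - <<'E'
from h import *
print(go(.6095,.1403,.0172+.005)); p=r.get_obs()["tcp_pos"]; print(pix(256,314,p[2]-.0092+.056))
E
```

```text
clock: 23.45
tcp_pos: [0.6082, 0.1403, 0.1182]
orientation: [1.124, 1.262, -1.124]
contact_force: [0.6, 1.1, -3.3]
grip_width: 0.0609
(array([96. ,  1.3,  0.1]), array([0.6082, 0.1403, 0.1182]), 23.45, 'jaw ang', np.float64(6.61), 'tilt', array([-1.e-04,  1.e-04, -1.e+00]))
[0.6081 0.1378]
```

```bash
python3 -m pendant '[58,20,1,0,0, 58,30,0,0,0, 58,24,0,0,0, 58,12,0,0,0, 58,6,0,0,0, 58,3,0,0,0, 58,0,0,0,0, 58,0,0,0,0, 58,0,0,0,0]'
python3 - <<'E'
from h import *
g=grab("wrist","wrist9"); print(go(.6095,.1403,.0172)); p=r.get_obs()["tcp_pos"]; print(pix(256,314,p[2]-.0092+.056))
E
```

```text
clock: 24.58
tcp_pos: [0.61, 0.1397, 0.0236]
orientation: [1.125, 1.26, -1.124]
contact_force: [0.2, 0.1, -2.5]
grip_width: 0.0607
(array([ 6.3, -0.3, -0.6]), array([0.6098, 0.1397, 0.0235]), 24.62, 'jaw ang', np.float64(6.54), 'tilt', array([ 6.e-04,  1.e-04, -1.e+00]))
[0.6097 0.1372]
```

View pics/wrist9.png

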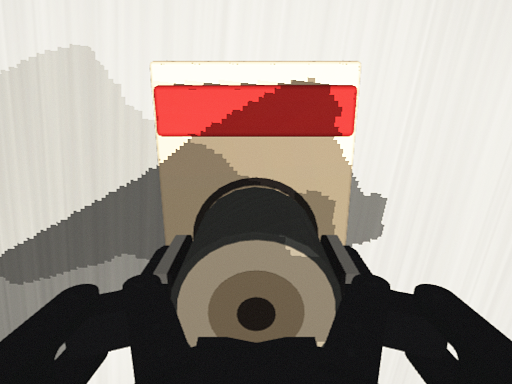

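The held XL has its hollow at (256,314), next to the red block, and mark a's far arc shows at about (256,180). I'll correct slightly and lower.

```bash
python3 -m pendant '[58,1.2,-0.2,-0.8,0, 58,1.2,0,0,0, 58,1.2,0,0,0, 58,1,0,0,0, 58,0.6,0,0,0, 58,0.5,0,0,0, 58,0.4,0,0,0, 58,0.3,0,0,0, 58,0,0,0,0, 58,0,0,0,0]'
python3 -c "
from h import *
print(pix(256,314,.064))"
```

```text
clock: 25.88
tcp_pos: [0.6094, 0.1405, 0.0173]
orientation: [1.125, 1.261, -1.125]
contact_force: [-3.4, -0.6, 5.2]
grip_width: 0.0606
[0.6092 0.1379]
```

```bash
python3 -m pendant '[66,0,0,0,0, 72,0,0,0,0, 80,0,0,0,0, 80,0,0,0,0, 80,-10,0,0,0, 80,-30,0,0,0, 80,-45,0,0,0, 80,-45,0,0,0, 80,0,-14,-4,0, 80,0,-27,-8,0, 80,0,-35,-10,0, 80,0,-35,-10,0, 80,0,-34,-10,0, 80,0,-22,-6,0, 80,0,-13,-4,0, 80,0,0,0,0, 80,0,0,0,0]'
python3 - <<'E'
from h import *
t=grab("top"); print("XL",ringd(t,(.609,.138),"xl",.008),"L",ringd(t,(.618,.058),"l",.008),"S",ringd(t,(.637,-.1),"s",.008))
g=grab("wrist"); q=ringd(g,(.4247,.172),"m"); print(q, go(*q[1],.007))
E
```

```text
clock: 28.0
tcp_pos: [0.4255, 0.1715, 0.1468]
orientation: [1.126, 1.26, -1.125]
contact_force: [-0.3, 0.5, -1.2]
grip_width: 0.08
XL (376, array([0.6084, 0.1379]), 31.6, array([0.607 , 0.1378, 0.0646])) L (216, array([0.6172, 0.0591]), 24.3, array([0.6164, 0.0586, 0.0568])) S (64, array([ 0.6351, -0.0996]), 13.1, array([ 0.6347, -0.1003,  0.0424]))
(1464, array([0.4248, 0.1733]), 17.9, array([0.4247, 0.1745, 0.042 ])) (array([139.7,  -0.4,  -1.8]), array([0.4254, 0.1715, 0.1467]), 28.1, 'jaw ang', np.float64(6.49), 'tilt', array([ 2.e-04,  3.e-04, -1.e+00]))
```

```bash
python3 -m pendant '[70,30,-0.4,-1.3,0, 70,30,0,0,0, 70,30,0,0,0, 70,22,0,0,0, 70,15,0,0,0, 70,9,0,0,0, 70,3.5,0,0,0, 70,0,0,0,0, 32,0,0,0,0, 32,0,0,0,0, 32,0,0,0,0, 32,0,0,0,0, 32,0,0,0,0]' 60
python3 - <<'E'
from h import *
g=grab("wrist","wrist10"); o=r.get_obs(); p=o["tcp_pos"]; print(p.round(4),o["grip_width"],o["contact_force"].round(1))
for v in (280,285,290,295): print(v,pix(256,v,.041))
E
```

```text
clock: 29.72
tcp_pos: [0.4245, 0.173, 0.0079]
orientation: [1.125, 1.26, -1.124]
contact_force: [-1.3, -0.5, 6.5]
grip_width: 0.0347
[0.4245 0.173  0.0079] 0.034432063823000604 [-1.1 -0.1  6.4]
280 [0.4237 0.1757]
285 [0.424  0.1735]
290 [0.4242 0.1712]
295 [0.4245 0.1689]
```

View pics/wrist10.png

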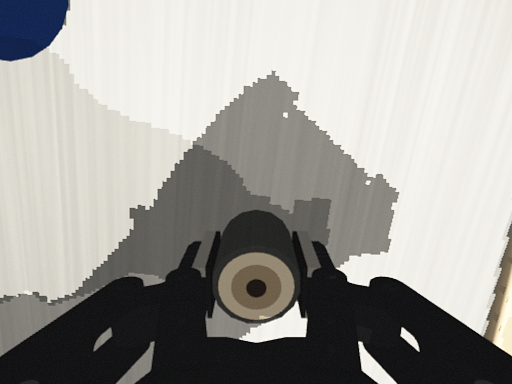

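Ring M is gripped, with its hollow at (256,288). I'll carry it to mark c, above all the placed rings.

```bash
python3 -m pendant '[32,-8,0,0,0, 32,-30,0,0,0, 32,-42,0,0,0, 32,-40,0,0,0, 32,0,13,15,0, 32,0,25,30,0, 32,0,30,36,0, 32,0,30,36,0, 32,0,30,36,0, 32,0,26,31,0, 32,0,17,20,0, 32,0,9,11,0, 32,0,0,0,0, 32,0,0,0,0, 32,0,0,0,0, 32,0,0,0,0]'
python3 - <<'E'
from h import *
print(go(.6278,-.0202,.0159+.006)); p=r.get_obs()["tcp_pos"]; print(pix(256,288,p[2]-.0079+.041))
E
```

```text
clock: 31.78
tcp_pos: [0.627, -0.0196, 0.1273]
orientation: [1.124, 1.262, -1.124]
contact_force: [-0.8, -0.1, -1.2]
grip_width: 0.0348
(array([105.4,   0.7,   0.7]), array([ 0.627 , -0.0196,  0.1273]), 31.77, 'jaw ang', np.float64(6.61), 'tilt', array([-0.,  0., -1.]))
[ 0.6267 -0.0204]
```

```bash
python3 -m pendant '[32,22,0.7,0.7,0, 32,34,0,0,0, 32,26,0,0,0, 32,14,0,0,0, 32,6,0,0,0, 32,3,0,0,0, 32,0,0,0,0, 32,0,0,0,0, 32,0,0,0,0]'
python3 - <<'E'
from h import *
g=grab("wrist","wrist11"); print(go(.6278,-.0202,.0159)); p=r.get_obs()["tcp_pos"]; print(pix(256,288,p[2]-.0079+.041))
E
```

```text
clock: 32.9
tcp_pos: [0.6284, -0.0209, 0.0227]
orientation: [1.125, 1.26, -1.124]
contact_force: [0.2, -0.1, -0.6]
grip_width: 0.0345
(array([ 6.7, -0.5, -0.8]), array([ 0.6284, -0.0209,  0.0226]), 32.95, 'jaw ang', np.float64(6.54), 'tilt', array([ 7.e-04, -1.e-04, -1.e+00]))
[ 0.628  -0.0218]
```

View pics/wrist11.png

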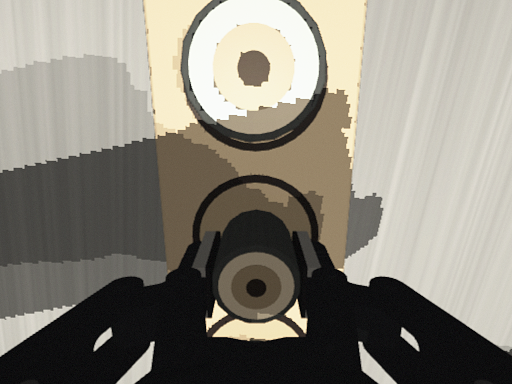

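M is above mark c (hollow at 256,288), with the circle showing evenly around it. L sits centred on b at (254,68). I'll correct slightly and lower.

```bash
python3 -m pendant '[32,1.3,-0.4,-0.8,0, 32,1.3,0,0,0, 32,1.2,0,0,0, 32,1,0,0,0, 32,0.7,0,0,0, 32,0.6,0,0,0, 32,0.4,0,0,0, 32,0.3,0,0,0, 32,0,0,0,0, 32,0,0,0,0]'
python3 -c "
from h import *
print(pix(256,288,.049))"
```

```text
clock: 34.2
tcp_pos: [0.6277, -0.0201, 0.016]
orientation: [1.125, 1.261, -1.125]
contact_force: [-2.4, -0.6, 5.4]
grip_width: 0.0344
[ 0.6273 -0.0211]
```

Contact force is 5.4 N. I'll release, lift, back away towards the robot and do a final check.

```bash
python3 -m pendant '[40,0,0,0,0, 46,0,0,0,0, 56,0,0,0,0, 56,0,0,0,0, 56,-10,0,0,0, 56,-30,0,0,0, 56,-45,0,0,0, 56,-45,0,0,0, 56,-30,-10,0,0, 56,0,-30,0,0, 56,0,-40,0,0, 56,0,-40,0,0, 56,0,-30,0,0, 56,0,0,0,0, 56,0,0,0,0]'
python3 - <<'E'
from h import *
T=dict(xl=(.6092,.1383),l=(.6183,.0588),m=(.6274,-.0206),s=(.6364,-.1001))
for n in("top","scene"):
    g=grab(n,n+"_end")
    for k in T: print(n,k,ringd(g,np.array(T[k]),k,.008),T[k])
    if n=="top":
        a=cv2.resize(g[1][110:190,175:345],None,fx=4,fy=4,interpolation=cv2.INTER_CUBIC)
    else: b=cv2.resize(g[1][170:310,160:370],None,fx=3.238,fy=2,interpolation=cv2.INTER_CUBIC)
b=cv2.resize(b,(a.shape[1],270)); cv2.imwrite("pics/end.png",np.vstack([a,b])[:,:,::-1])
E
```

```text
clock: 36.08
tcp_pos: [0.4796, -0.0371, 0.1762]
orientation: [1.125, 1.259, -1.123]
contact_force: [-0.1, 0.1, -0.6]
grip_width: 0.0559
top xl (377, array([0.6081, 0.1383]), 32.4, array([0.6072, 0.1376, 0.0647])) (0.6092, 0.1383)
top l (221, array([0.6169, 0.0586]), 24.0, array([0.6155, 0.0583, 0.0567])) (0.6183, 0.0588)
top m (0, array([0., 0.]), 0.0, array([nan, nan, nan])) (0.6274, -0.0206)
top s (0, array([0., 0.]), 0.0, array([nan, nan, nan])) (0.6364, -0.1001)
scene xl (434, array([0.6123, 0.1398]), 31.4, array([0.6151, 0.1367, 0.0636])) (0.6092, 0.1383)
scene l (297, array([0.6214, 0.06  ]), 24.9, array([0.6236, 0.0579, 0.0556])) (0.6183, 0.0588)
scene m (196, array([ 0.6283, -0.019 ]), 19.0, array([ 0.6312, -0.0208,  0.0485])) (0.6274, -0.0206)
scene s (122, array([ 0.6377, -0.099 ]), 14.1, array([ 0.6407, -0.1002,  0.0417])) (0.6364, -0.1001)
  return _methods._mean(a, axis=axis, dtype=dtype,
  ret = um.true_divide(
```

View pics/end.png

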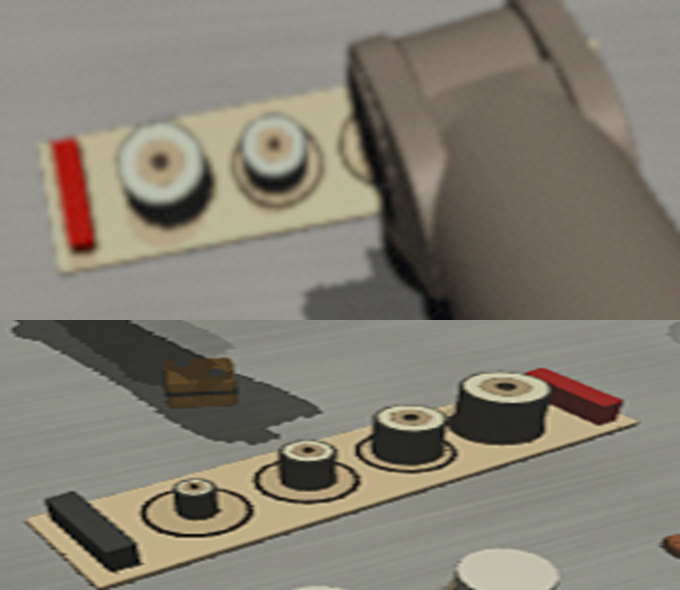

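The final picture shows all four rings upright with their hollows on top, in size order from the red block. Each is centred in its circle, and the gripper is clear of them.

```bash
python3 -c "
from bench import r
print(r.hand_in())"
```

```text
the job is handed in; nothing more can be done
None
```

I stood the four rings upright on the tray marks in size order from the red block: XL on mark a, L on b, M on c and S on d. Each was lowered until it touched the tray at about 5–7 N and then released. I handed in at about 36 s, with the gripper clear and the blue look-alikes untouched.

**Last checks:**
- **Position:** The scene camera showed every ring within about 2 mm of its mark as that camera sees it. Measured from the wrist camera, the centring at set-down was within about 0.5 mm.
- **Blocked view:** The top camera could not see M and S in the final check because the arm was in the way. It had seen S in place earlier, but it never saw M after set-down. The scene camera saw both at the end.
- **Camera disagreement:** The cameras disagreed with each other by up to about 4 mm on absolute ring position. I compared rings and marks within the same camera where I could.

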